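# Close up the battery module row

## Robot

A 7-joint arm with a two-finger parallel gripper is mounted at the origin on the work surface. World frame = base frame: x ahead of the robot, y to its left, z up, the work surface at z = 0. Lengths are in m, angles in rad, forces in N, time in s.
With the tool pointing down it reaches from about 0.4 to 0.9 m from the base axis. Payload 5.6 kg.
Tool frame: the origin (TCP) lies between the finger pads; the fingertips stand 11 mm ahead of it and the grasp point (between the pads) lies 8 mm behind it; z points along the fingers, y is the direction in which the jaws open and shut (so a half turn about z gives the same grasp; the last joint's range is limited). The gripper opens to 92 mm and grips with 3 to 60 N. Pads are 20 mm wide; open, the fingers measure 128 mm over their backs; the gripper's body (75 mm by 189 mm) begins 69 mm behind the grasp point.
Start: joints at [1.222, 0.468, -0.012, 1.603, 0.006, 1.071, -0.056], TCP at [0.196, -0.62, 0.226] pointing down, gripper open.
Joint ranges: [-2.53, 2.53], [-0.31, 2.02], [-1.57, 1.55], [0.28, 2.44], [-1.29, 4.43], [0.15, 1.84], [-2.92, 2.92]. Speed limits (rad/s): [2.57, 2.57, 3.14, 3.14, 3.14, 3.14, 3.14].

## Interface

Orientations are given as a 3x3 rotation matrix whose columns are the frame's x, y, z axes.
In Python, from plant import robot gives the robot as it stands.
- The arm moves only by the tool drive_tool, never from a script. Its argument "steps" is a list of rows, each an object of numbers: "x", "y", "z": the shift along the tool's x, y, z in units of 30 mm (1.0 is 30 mm); "spin": the turn about the tool's z in units of 8 degrees (1.0 is 8 degrees). A call has 1 to 20 rows; each row shifts and turns the pose as measured when the row begins, along the tool's axes as they then stand; what a row does not reach is not made up. A row lasts 1/10 s, in which the tool goes at most 50 mm and 8.59 degrees, less where a joint would pass 70% of its speed; a pose out of reach is approached as far as the arm can. A call is refused whole if a number of a shift passes 1 or a number of a turn 1, either way. A call with a gripper value outside its range is refused whole. "jaw" is the opening, from -1 (shut) to 1 (fully open), so that 0 is half open, set as the call begins (left out, the last holds). The fingers move at their own pace and stop on an object; "grip_force" is the grip in N (left out, the last holds). Time passes only in rows, so rows that do not move let the fingers close. It gives the time, the measured TCP pose, the force and the opening at its end, in the units of the state.
- robot.get_state(): the state, without advancing time (a new reading comes with each control period).
- robot.grab_frame(name): name is "side" or "top"; returns the picture (420x560x3 uint8, red, green, blue); there is no depth.
- robot.camera_model(name): a dict with "intrinsics" (3x3 intrinsics, pixels), "R" (3x3) and "t" (3): a world point X has camera coordinates R X + t. Camera axes: x right, y down, z forward; pixel columns grow to the right and rows downward; lengths in m; the calibration is good to about 2 mm. A picture is of the moment at which its call begins. camera_model takes no time and is no camera call.
- robot.sign_off(): hands the job in, once; it reports no verdict.
The state is a dict: "clock": time; "q": joint angles; "joint_vel": joint speeds; "effort": joint torques, N m; "eef_pos": TCP position; "ee_rot": TCP orientation; "force": force on the tool from outside, world axes, zero at the start; "ft_torque": the same for the moment, N m; "gripper_width": opening from 0.0 (shut) to 1.0 (fully open).
Only numpy, scipy, OpenCV 4.12 (cv2) and the standard library are available. Lean on these libraries where they do the work, as an engineer would, in place of code of your own. Each camera call takes 0.05 s, during which the arm holds its last target.

## Task

One of the three loose battery modules in the black carrier is the same width as the two already bolted to the aluminium base plate: lift that one out and stand it down upright on the free end of the plate, short of the row, and let go. Then take it again another way and slide it up against the last module of the row, so that the broad faces meet without a gap and the ends line up, standing flat on the plate. Leave the other two loose modules standing in the carrier.

Things in the scene. Friction and masses are not known exactly. Their poses are not given: they have to be found in the camera images.
- matching_module: Battery module to fit, the middle width, about 0.5 kg. Loose upright grey box, 46 mm between its broad faces (its y), 64 mm between its narrow ends (x), 80 mm high, plus two steel studs on top (18 mm across, 6 mm high, at x +-19 mm). Origin: centre of underside, z up; same either way round. In the carrier its ends are 3 mm from the side walls: grip the broad faces there. Stable standing alone.
- slim_module: Wrong battery module, too narrow. Loose upright grey box, 34 mm between its broad faces (its y), 64 mm between its narrow ends (x), 80 mm high, plus two steel studs on top (18 mm across, 6 mm high, at x +-19 mm). Origin: centre of underside, z up; same either way round.
- wide_module: Wrong battery module, too wide. Loose upright grey box, 58 mm between its broad faces (its y), 64 mm between its narrow ends (x), 80 mm high, plus two steel studs on top (18 mm across, 6 mm high, at x +-19 mm). Origin: centre of underside, z up; same either way round.
- carrier: Fixed black trough, 330 mm long (y), 82 mm wide (x), floor 6 mm thick; side walls 80 mm high, 70 mm apart inside; end walls 28 mm high. The three loose modules stand in it about 95 mm apart in any order, broad faces towards one another, their axes parallel to the carrier's. Origin: centre of underside, z up.
- pack: Fixed aluminium plate 100 (x) by 220 mm (y), top 8 mm above the bench. From its -y end: an upright end plate (top 96 mm above the bench), then two bolted modules, same size and look as the matching one, side by side along y. From y -6 mm (last module's free face) to +110 mm the plate is bare and flat. Origin: centre of underside, z up.
- neighbour (a point): Centre of the underside of the last bolted module, on the plate's top (x 0, y -29, z 8 mm of the pack; axes as the pack's). Its free broad face is 23 mm from here along +y, its ends 32 mm along +x and -x. A matching module butted against it has its origin 46 mm from here along +y. A module slid on the plate drags with up to about 6 N.
Not all that is in view belongs to the job. What is shaped like the matching_module but blue or green is not meant. Of the things that look like the pack, take the one that is farthest from the robot's base at the start.

How it is judged:
On the way, in this order (a step that is already met when the one before it is completed fails the run):
1. the matching module is lifted clear out of the carrier (height (world z) of matching_module above 0.06 m and contact force between matching_module and carrier below 0.1 N), for 0.1 s.
2. it stands upright on the plate, let go, at least 6 mm short of the row (z of matching_module in the frame of neighbour between -0.004 and 0.004 m and angle between matching_module's own z axis and vertical below 0.06 rad and y of matching_module in the frame of neighbour above 0.052 m and contact force between matching_module and the fingers below 0.1 N and contact force between matching_module and pack above 1 N and linear speed of matching_module below 0.02 m/s), for 0.1 s.
At the end, for the whole second after the job is handed in: The matching module stands flat on the plate beside the last bolted module: gap between the broad faces under 3 mm, ends in line within 5 mm, turned less than 0.06 rad from it, upright and at rest; the slim and wide modules still stand in the carrier within 40 mm of where they began (y of matching_module in the frame of neighbour between 0.043 and 0.049 m and x of matching_module in the frame of neighbour between -0.005 and 0.005 m and z of matching_module in the frame of neighbour between -0.003 and 0.003 m and angle between the y axis of matching_module and the y axis of neighbour, either way round below 0.06 rad and angle between matching_module's own z axis and vertical below 0.05 rad and linear speed of matching_module below 0.02 m/s and distance of each of slim_module, wide_module from where it was at the start of the episode below 0.04 m and angle between each of slim_module, wide_module's own z axis and vertical below 0.1 rad); the robot touches nothing.
It also fails if it takes over 61 s, if anything falls off the work surface, if the arm or the gripper's body presses on something with over 40 N, if the wrist force passes 120 N, or if a joint passes its speed limit or range.

## Working session

There is one attempt and no reset: what is moved stays moved. The work goes in short steps, Python scripts to look and compute and a tool call to move; the robot and the scene stay as the last step left them, time stands still between calls to the robot, and variables do not carry over. Pictures are saved under pics/ and viewed, and the job is handed in when it is done.

Besides the shell and the picture viewer there is one more tool, called after "Request:" in YAML: its name, and indented under it one key for each argument. drive_tool: Moves the arm, as the interface text tells. Its arguments: {"type":"object","properties":{"steps":{"type":"array","items":{"type":"object","properties":{"x":{"type":"number"},"y":{"type":"number"},"z":{"type":"number"},"spin":{"type":"number"}}}},"jaw":{"type":"number"},"grip_force":{"type":"number"}},"required":["steps"]}

```bash
mkdir -p pics; ls; python3 - <<'E'
from plant import robot
import cv2,numpy as np
s=robot.get_state()
for k,v in s.items(): print(k,np.round(v,4).tolist())
for n in ("side","top"):
    cv2.imwrite(f"pics/{n}0.png",robot.grab_frame(n)[:,:,::-1])
    m=robot.camera_model(n); print(n,{k:np.round(v,4).tolist() for k,v in m.items()}, -np.array(m["R"]).T@m["t"])
E
```

```text
pics
clock 0.0
q [1.222, 0.4684, -0.0116, 1.6036, 0.006, 1.0714, -0.0563]
joint_vel [-0.0016, 0.0003, 0.0006, 0.001, -0.0, 0.0009, -0.0008]
effort [-0.0005, -52.0587, -0.0129, -24.3761, -0.0569, 0.0172, 0.0002]
eef_pos [0.1955, -0.6193, 0.2247]
ee_rot [[0.9536, 0.301, -0.0007], [0.301, -0.9536, 0.0016], [-0.0001, -0.0018, -1.0]]
force [0.178, -0.2037, -0.1198]
ft_torque [0.0585, 0.0449, -0.0396]
gripper_width 0.9988
side {'intrinsics': [[482.1865, 0.0, 284.7466], [0.0, 482.1865, 202.2246], [0.0, 0.0, 1.0]], 'R': [[-0.9684, -0.2495, -0.0056], [-0.1846, 0.7313, -0.6566], [0.1679, -0.6348, -0.7542]], 't': [0.4542, 0.1433, 0.906]} [0.31419623 0.58366454 0.77988993]
top {'intrinsics': [[523.507, 0.0, 279.3757], [0.0, 523.507, 204.2392], [0.0, 0.0, 1.0]], 'R': [[0.0204, -0.9997, 0.0134], [-0.9883, -0.0221, -0.151], [0.1512, -0.0102, -0.9884]], 't': [-0.0142, 0.5011, 1.039]} [0.33837868 0.0074136  1.10280995]
```

View pics/top0.png

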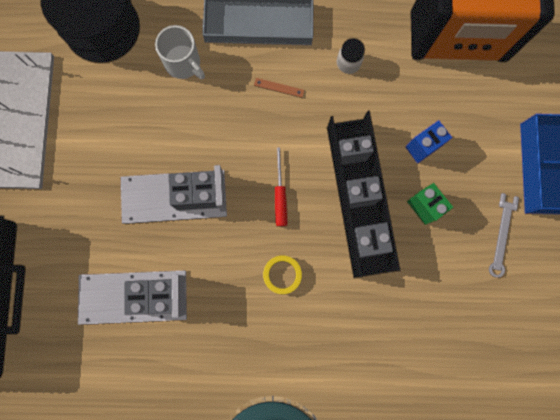

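View pics/side0.png

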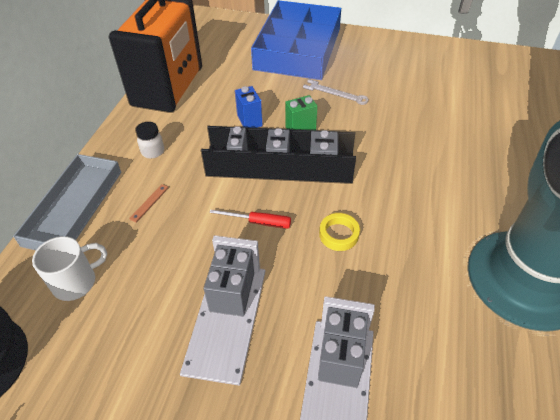

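```bash
python3 - <<'E'
import cv2,numpy as np
t=cv2.imread("pics/top0.png"); s=cv2.imread("pics/side0.png")
cv2.imwrite("pics/z1.png",cv2.resize(t[105:285,320:410],None,fx=4,fy=3.3*4/3.3*0+3.3,interpolation=cv2.INTER_CUBIC) if 0 else cv2.resize(cv2.convertScaleAbs(t[130:270,325:405],alpha=1.5,beta=20),None,fx=4.2,fy=4.2,interpolation=cv2.INTER_CUBIC))
cv2.imwrite("pics/z2.png",cv2.resize(t[155:235,110:240],None,fx=6,fy=6,interpolation=cv2.INTER_CUBIC))
cv2.imwrite("pics/z3.png",cv2.resize(cv2.convertScaleAbs(s[115:190,200:360],alpha=1.5,beta=20),None,fx=5,fy=5,interpolation=cv2.INTER_CUBIC))
E
```

```text
(no output)
```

View pics/z1.png

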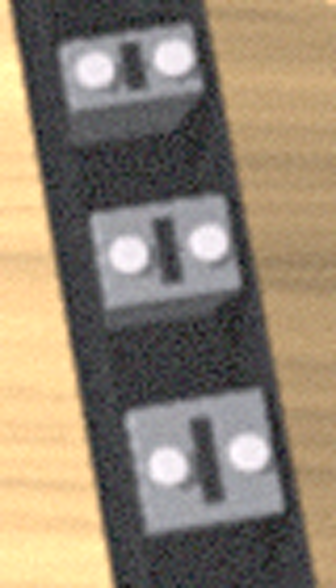

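View pics/z2.png

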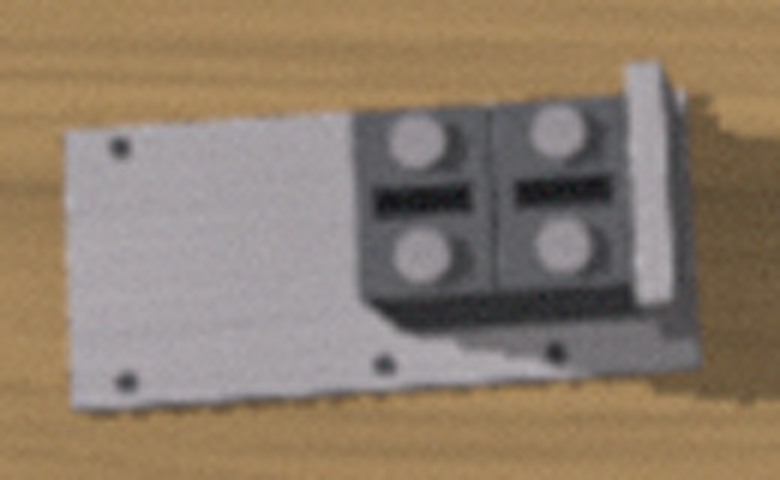

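View pics/z3.png

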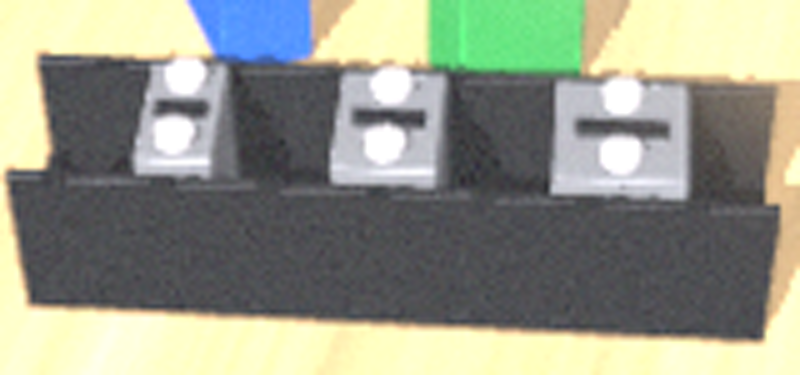

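```bash
cat > h.py <<'E'
import numpy as np,cv2
from plant import robot
def ray(n,uv,z):
    m=robot.camera_model(n);K=np.array(m["intrinsics"]);R=np.array(m["R"]);t=np.array(m["t"])
    d=R.T@np.linalg.inv(K)@np.array([uv[0],uv[1],1.]);c=-R.T@t
    return c+d*(z-c[2])/d[2]
def tri(a,b):
    A=[];B=[]
    for n,uv in (("top",a),("side",b)):
        m=robot.camera_model(n);P=np.array(m["intrinsics"])@np.c_[m["R"],m["t"]]
        A.append(P)
    X=cv2.triangulatePoints(A[0],A[1],np.array(a,float).reshape(2,1),np.array(b,float).reshape(2,1))
    return (X[:3]/X[3]).ravel()
def proj(n,X):
    m=robot.camera_model(n);p=np.array(m["intrinsics"])@(np.array(m["R"])@X+m["t"]);return p[:2]/p[2]
def blobs(img,roi,th,amin=20,amax=400):
    x0,y0,x1,y1=roi
    g=cv2.resize(cv2.cvtColor(img[y0:y1,x0:x1],cv2.COLOR_BGR2GRAY),None,fx=4,fy=4,interpolation=cv2.INTER_CUBIC)
    m=(g>th).astype(np.uint8)
    n,l,st,c=cv2.connectedComponentsWithStats(m)
    return [((c[i]+.5)/4-.5+np.array([x0,y0]),st[i][4]/16,st[i][2:4]/4) for i in range(1,n) if amin<st[i][4]/16<amax]
E
python3 - <<'E'
from h import *
t=cv2.imread("pics/top0.png"); s=cv2.imread("pics/side0.png")
for nm,img,roi,ths in (("top",t,(338,135,394,262),(115,125,135)),("top",t,(166,165,215,206),(110,120,130)),("side",s,(222,122,345,158),(130,150,165)),("side",s,(210,245,255,295),(115,125,135))):
  for th in ths:
    print(nm,th)
    for c,a,w in blobs(img,roi,th): 
        print(np.round(c,1),a.round(),w,np.round(ray(nm,c,.092 if img is t and roi[0]>300 or roi[0]==222 else .094),4))
E
```

```text
top 115
[365.7 143.2] 63.0 [9.25 8.75] [ 0.62   -0.1725  0.092 ]
[347.  146.1] 63.0 [9.25 8.75] [ 0.6131 -0.1352  0.092 ]
[374.  187.2] 63.0 [9.25 8.75] [ 0.5312 -0.1885  0.092 ]
[355.  190.1] 65.0 [9.25 8.75] [ 0.5245 -0.151   0.092 ]
[383.5 237.2] 69.0 [9.75 9.  ] [ 0.4328 -0.2063  0.092 ]
[364.3 240.5] 68.0 [9.25 9.5 ] [ 0.4257 -0.169   0.092 ]
top 125
[365.7 143.2] 55.0 [8.75 8.  ] [ 0.6199 -0.1725  0.092 ]
[347.  146.1] 53.0 [8.5 8. ] [ 0.6131 -0.1353  0.092 ]
[374.1 187.2] 55.0 [8.5 8. ] [ 0.5311 -0.1886  0.092 ]
[355.  190.1] 57.0 [8.75 8.25] [ 0.5244 -0.1511  0.092 ]
[341.5 239.6] 373.0 [12.   63.25] [ 0.4264 -0.1246  0.092 ]
[383.6 237.3] 60.0 [9.25 8.5 ] [ 0.4328 -0.2064  0.092 ]
[364.3 240.5] 59.0 [8.75 8.75] [ 0.4256 -0.169   0.092 ]
top 135
[365.7 143.3] 46.0 [8.25 7.25] [ 0.6198 -0.1725  0.092 ]
[347.1 146.1] 44.0 [7.75 7.25] [ 0.613  -0.1354  0.092 ]
[374.1 187.2] 47.0 [8.  7.5] [ 0.531  -0.1886  0.092 ]
[355.1 190.2] 49.0 [8.25 7.5 ] [ 0.5243 -0.1511  0.092 ]
[339.4 218.1] 38.0 [ 4.5 12. ] [ 0.4684 -0.1204  0.092 ]
[383.6 237.3] 51.0 [8.75 7.5 ] [ 0.4327 -0.2065  0.09
[... 2474 characters left out ...]
 [0.5113 0.1236 0.094 ]
[241.3 256.8] 93.0 [10.5 11. ] [0.5082 0.1449 0.094 ]
[213.7 276.4] 88.0 [ 9.25 11.25] [0.5408 0.1938 0.094 ]
[235.3 279.4] 102.0 [11.25 11.5 ] [0.5041 0.1905 0.094 ]
[252.8 286.9] 39.0 [ 4.5  19.75] [0.4718 0.197  0.094 ]
[224.6 291. ] 75.0 [30.5  6.5] [0.514  0.2158 0.094 ]
side 135
[212.5 253.9] 100.0 [11.5 22. ] [0.5583 0.1515 0.094 ]
[243.7 246.5] 91.0 [31.5   9.25] [0.5109 0.1232 0.094 ]
[219.8 254. ] 84.0 [10.5  10.75] [0.5461 0.1485 0.094 ]
[241.4 256.8] 86.0 [10.25 10.5 ] [0.5081 0.1449 0.094 ]
[213.6 276.3] 82.0 [ 9.   10.75] [0.541  0.1938 0.094 ]
[235.3 279.4] 93.0 [10.75 11.  ] [0.504  0.1905 0.094 ]
[224.5 291. ] 52.0 [30.25  5.75] [0.5141 0.2159 0.094 ]
```

```bash
cat >> h.py <<'E'
PX=np.array([.996,.0898]);PY=np.array([-.0898,.996]);NB=np.array([.522,.1927])
MOD=np.array([.5285,-.1697])
def plan(x,y,z,yaw):
    """z: TCP height; yaw: world angle (deg) of tool y"""
    s=robot.get_state();p=np.array(s["eef_pos"]);R=np.array(s["ee_rot"])
    d=R.T@(np.array([x,y,z])-p)/.03
    a=np.degrees(np.arctan2(R[1,1],R[0,1])); e=(yaw-a+180)%360-180
    print("t",round(s["clock"],2),"p",p.round(4),"yaw",a.round(2),"tilt",R[:,2].round(3),"w",round(s["gripper_width"],3),"F",np.round(s["force"],1))
    print("tool units now",d.round(2),"spin",round(-e/8,2))
    c,sn=np.cos(np.radians(yaw)),np.sin(np.radians(yaw))
    Rn=np.array([[sn,c,0],[-c,sn,0],[0,0,-1]]); print("units after spin",(Rn.T@(np.array([x,y,z])-p)/.03).round(2))
E
python3 -c "
from h import *
plan(*MOD,.20,10.2)"
```

```text
t 0.1 p [ 0.1954 -0.6194  0.2247] yaw -72.49 tilt [-0.001  0.001 -1.   ] w 1.0 F [-0.9  0.4  0.2]
tool units now [ 15.1  -10.95   0.84] spin -10.34
units after spin [-12.79  13.58   0.82]
```

Request:
drive_tool:
  steps:
    - {"spin": -1}
    - {"spin": -1}
    - {"spin": -1}
    - {"spin": -1}
    - {"spin": -1}
    - {"spin": -1}
    - {"spin": -1}
    - {"spin": -1}
    - {"spin": -1}
    - {"spin": -1}
    - {"spin": -0.3}
    - {}
  jaw: 0.55

```text
schema error: expected keys x, y, z, spin
```

```bash
python3 -c "
from h import *
plan(*MOD,.20,10.2)"
```

```text
t 0.1 p [ 0.1954 -0.6194  0.2247] yaw -72.49 tilt [-0.001  0.001 -1.   ] w 1.0 F [-0.9  0.4  0.2]
tool units now [ 15.1  -10.95   0.84] spin -10.34
units after spin [-12.79  13.58   0.82]
```

Request:
drive_tool:
  steps:
    - {"x": 0, "y": 0, "z": 0, "spin": -1}
    - {"x": 0, "y": 0, "z": 0, "spin": -1}
    - {"x": 0, "y": 0, "z": 0, "spin": -1}
    - {"x": 0, "y": 0, "z": 0, "spin": -1}
    - {"x": 0, "y": 0, "z": 0, "spin": -1}
    - {"x": 0, "y": 0, "z": 0, "spin": -1}
    - {"x": 0, "y": 0, "z": 0, "spin": -1}
    - {"x": 0, "y": 0, "z": 0, "spin": -1}
    - {"x": 0, "y": 0, "z": 0, "spin": -1}
    - {"x": 0, "y": 0, "z": 0, "spin": -1}
    - {"x": 0, "y": 0, "z": 0, "spin": -1}
    - {"x": 0, "y": 0, "z": 0, "spin": 0}
  jaw: 0.55

```text
clock: 1.3
eef_pos: [0.1939, -0.6155, 0.2178]
ee_rot: [[-0.328, 0.945, -0.005], [0.945, 0.328, 0.014], [0.015, -0.0, -1.0]]
force: [0.2, 0.1, 0.2]
gripper_width: 0.774
```

```bash
python3 -c "
from h import *
plan(*MOD,.20,10.2)"
```

```text
t 1.3 p [ 0.1939 -0.6155  0.2178] yaw 19.14 tilt [-0.005  0.014 -1.   ] w 0.774 F [0.2 0.1 0.2]
tool units now [10.37 15.41  0.74] spin 1.12
units after spin [-12.65  13.61   0.59]
```

```bash
sed -i 's/\[\[sn,c,0\],\[-c,sn,0\]/[[-sn,c,0],[c,sn,0]/' h.py
```

Request:
drive_tool:
  steps:
    - {"x": 0, "y": 0, "z": 0, "spin": 1}
    - {"x": 0.8, "y": 0.9, "z": 0, "spin": 0}
    - {"x": 0.8, "y": 0.9, "z": 0, "spin": 0}
    - {"x": 0.8, "y": 0.9, "z": 0, "spin": 0}
    - {"x": 0.8, "y": 0.9, "z": 0, "spin": 0}
    - {"x": 0.8, "y": 0.9, "z": 0, "spin": 0}
    - {"x": 0.8, "y": 0.9, "z": 0, "spin": 0}
    - {"x": 0.8, "y": 0.9, "z": 0, "spin": 0}
    - {"x": 0.8, "y": 0.9, "z": 0, "spin": 0}
    - {"x": 0.8, "y": 0.9, "z": 0, "spin": 0}
    - {"x": 0.8, "y": 0.9, "z": 0, "spin": 0}
    - {"x": 0.8, "y": 0.9, "z": 0, "spin": 0}
    - {"x": 0.8, "y": 0.9, "z": 0, "spin": 0}
    - {"x": 0, "y": 0, "z": 0, "spin": 0}
    - {"x": 0, "y": 0, "z": 0, "spin": 0}

```text
clock: 2.8
eef_pos: [0.4744, -0.2661, 0.2174]
ee_rot: [[-0.125, 0.992, -0.008], [0.992, 0.125, 0.018], [0.019, -0.005, -1.0]]
force: [-0.8, -0.5, -0.7]
gripper_width: 0.772
```

```bash
python3 -c "
from h import *
plan(*MOD,.20,10.2)"
```

```text
t 2.8 p [ 0.4744 -0.2661  0.2174] yaw 7.21 tilt [-0.008  0.018 -1.   ] w 0.772 F [-0.8 -0.5 -0.7]
tool units now [2.95 2.2  0.63] spin -0.37
units after spin [2.84 2.34 0.58]
```

Request:
drive_tool:
  steps:
    - {"x": 0.5, "y": 0.4, "z": 0, "spin": -0.3}
    - {"x": 0.5, "y": 0.4, "z": 0, "spin": 0}
    - {"x": 0.5, "y": 0.4, "z": 0, "spin": 0}
    - {"x": 0.5, "y": 0.4, "z": 0, "spin": 0}
    - {"x": 0.4, "y": 0.4, "z": 0, "spin": 0}
    - {"x": 0.3, "y": 0.3, "z": 0, "spin": 0}
    - {"x": 0, "y": 0, "z": 0, "spin": 0}
    - {"x": 0, "y": 0, "z": 0, "spin": 0}

```text
clock: 3.6
eef_pos: [0.5301, -0.1737, 0.2178]
ee_rot: [[-0.16, 0.987, -0.01], [0.987, 0.16, 0.018], [0.019, -0.007, -1.0]]
force: [0.1, 0.6, -0.2]
gripper_width: 0.776
```

```bash
python3 -c "
from h import *
plan(*MOD,.15,10.2)
cv2.imwrite('pics/top1.png',robot.grab_frame('top')[:,:,::-1])"
```

```text
t 3.6 p [ 0.5301 -0.1737  0.2178] yaw 9.2 tilt [-0.01   0.018 -1.   ] w 0.776 F [ 0.1  0.6 -0.2]
tool units now [ 0.09 -0.02  2.26] spin -0.12
units after spin [ 0.14 -0.03  2.26]
```

View pics/top1.png

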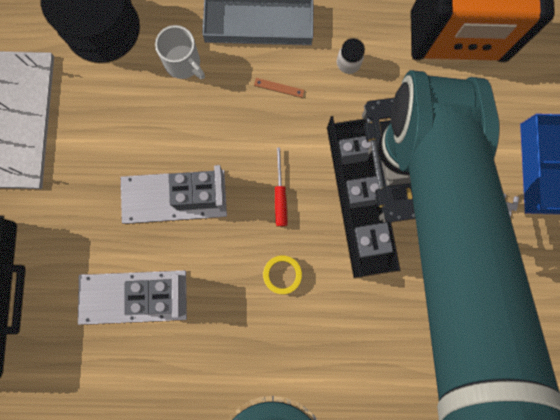

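```bash
python3 -c "
from h import *
plan(*MOD,.052,10.2)
p=robot.get_state()['eef_pos'];print(proj('top',p),proj('side',p))
cv2.imwrite('pics/side1.png',robot.grab_frame('side')[:,:,::-1])"
```

```text
t 3.65 p [ 0.53   -0.1737  0.2178] yaw 9.18 tilt [-0.01   0.018 -1.   ] w 0.778 F [-0.8  0.9 -0.5]
tool units now [0.03 0.01 5.53] spin -0.13
units after spin [ 0.14 -0.03  5.53]
[379.42927107 174.30662208] [276.0692861   87.13123799]
```

View pics/side1.png

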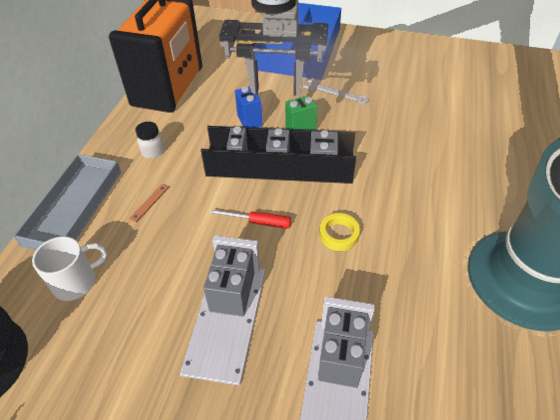

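Request:
drive_tool:
  steps:
    - {"x": 0, "y": 0, "z": 0.5, "spin": -0.1}
    - {"x": 0, "y": 0, "z": 0.5, "spin": 0}
    - {"x": 0, "y": 0, "z": 0.5, "spin": 0}
    - {"x": 0, "y": 0, "z": 0.5, "spin": 0}
    - {"x": 0, "y": 0, "z": 0.5, "spin": 0}
    - {"x": 0, "y": 0, "z": 0.3, "spin": 0}
    - {"x": 0, "y": 0, "z": 0, "spin": 0}
    - {"x": 0, "y": 0, "z": 0, "spin": 0}

```text
clock: 4.5
eef_pos: [0.5244, -0.1779, 0.1249]
ee_rot: [[-0.168, 0.986, -0.014], [0.986, 0.168, 0.017], [0.02, -0.011, -1.0]]
force: [0.1, 0.0, -0.2]
gripper_width: 0.775
```

```bash
python3 -c "
from h import *
plan(*MOD,.052,10.2)"
```

```text
t 4.5 p [ 0.5244 -0.1779  0.1249] yaw 9.69 tilt [-0.014  0.017 -1.   ] w 0.775 F [ 0.1  0.  -0.2]
tool units now [0.2  0.21 2.43] spin -0.06
units after spin [0.25 0.18 2.43]
```

The side view shows the open fingers at about (255,75) and (303,75), over the middle module at (277,137). It drifted a few mm on the way down, so I'm correcting that now.

Request:
drive_tool:
  steps:
    - {"x": 0.2, "y": 0.2, "z": 0.2, "spin": -0.1}
    - {"x": 0.1, "y": 0.05, "z": 0.35, "spin": 0}
    - {"x": 0, "y": 0, "z": 0.35, "spin": 0}
    - {"x": 0, "y": 0, "z": 0, "spin": 0}

```text
clock: 4.9
eef_pos: [0.5315, -0.1666, 0.0973]
ee_rot: [[-0.183, 0.983, -0.011], [0.983, 0.184, 0.016], [0.018, -0.008, -1.0]]
force: [-0.7, 0.3, 0.7]
gripper_width: 0.778
```

```bash
python3 -c "
from h import *
plan(*MOD,.052,10.2)"
```

```text
t 4.9 p [ 0.5315 -0.1666  0.0973] yaw 10.58 tilt [-0.011  0.016 -1.   ] w 0.778 F [-0.7  0.3  0.7]
tool units now [-0.11 -0.1   1.51] spin 0.05
units after spin [-0.09 -0.12  1.51]
```

Request:
drive_tool:
  steps:
    - {"x": 0, "y": 0, "z": 0.35, "spin": 0}
    - {"x": 0, "y": 0, "z": 0.35, "spin": 0}
    - {"x": 0, "y": 0, "z": 0.35, "spin": 0}
    - {"x": 0, "y": 0, "z": 0.3, "spin": 0}
    - {"x": 0, "y": 0, "z": 0, "spin": 0}
    - {"x": 0, "y": 0, "z": 0, "spin": 0}

```text
clock: 5.5
eef_pos: [0.5305, -0.1659, 0.0523]
ee_rot: [[-0.183, 0.983, -0.013], [0.983, 0.183, 0.017], [0.019, -0.009, -1.0]]
force: [-0.4, 0.3, -0.3]
gripper_width: 0.774
```

```bash
python3 -c "
from h import *
plan(*MOD,.052,10.2)"
```

```text
t 5.5 p [ 0.5305 -0.1659  0.0523] yaw 10.57 tilt [-0.013  0.017 -1.   ] w 0.774 F [-0.4  0.3 -0.3]
tool units now [-0.11 -0.09  0.01] spin 0.05
units after spin [-0.11 -0.09  0.01]
```

Request:
drive_tool:
  steps:
    - {"x": -0.08, "y": -0.07, "z": 0, "spin": 0}
    - {"x": 0, "y": 0, "z": 0, "spin": 0}
    - {"x": 0, "y": 0, "z": 0, "spin": 0}

```text
clock: 5.8
eef_pos: [0.5293, -0.1691, 0.053]
ee_rot: [[-0.183, 0.983, -0.011], [0.983, 0.183, 0.016], [0.018, -0.008, -1.0]]
force: [0.1, 0.1, 0.4]
gripper_width: 0.775
```

Request:
drive_tool:
  steps:
    - {"x": 0, "y": 0, "z": 0, "spin": 0}
    - {"x": 0, "y": 0, "z": 0, "spin": 0}
    - {"x": 0, "y": 0, "z": 0, "spin": 0}
    - {"x": 0, "y": 0, "z": 0, "spin": 0}
    - {"x": 0, "y": 0, "z": 0, "spin": 0}
    - {"x": 0, "y": 0, "z": 0, "spin": 0}
    - {"x": 0, "y": 0, "z": 0, "spin": 0}
  jaw: -0.4
  grip_force: 30

```text
clock: 6.5
eef_pos: [0.529, -0.1696, 0.0537]
ee_rot: [[-0.183, 0.983, -0.011], [0.983, 0.183, 0.015], [0.017, -0.008, -1.0]]
force: [-1.0, 0.5, 0.4]
gripper_width: 0.501
```

```bash
python3 -c "
from h import *
plan(*MOD,.052,10.2)"
```

```text
t 6.5 p [ 0.529  -0.1696  0.0537] yaw 10.53 tilt [-0.011  0.015 -1.   ] w 0.501 F [-1.   0.5  0.4]
tool units now [ 0.   -0.01  0.06] spin 0.04
units after spin [ 0.   -0.02  0.06]
```

Request:
drive_tool:
  steps:
    - {"x": 0, "y": 0, "z": -0.2, "spin": 0}
    - {"x": 0, "y": 0, "z": -0.2, "spin": 0}
    - {"x": 0, "y": 0, "z": -0.2, "spin": 0}
    - {"x": 0, "y": 0, "z": -0.2, "spin": 0}
    - {"x": 0, "y": 0, "z": -0.2, "spin": 0}
    - {"x": 0, "y": 0, "z": -0.2, "spin": 0}
    - {"x": 0, "y": 0, "z": 0, "spin": 0}

```text
clock: 7.2
eef_pos: [0.5282, -0.1695, 0.0913]
ee_rot: [[-0.183, 0.983, -0.014], [0.983, 0.183, 0.017], [0.019, -0.01, -1.0]]
force: [0.1, 1.0, -4.5]
gripper_width: 0.498
```

```bash
python3 -c "
from h import *
plan(*MOD,.190,10.2)"
```

```text
t 7.2 p [ 0.5282 -0.1695  0.0913] yaw 10.55 tilt [-0.014  0.017 -1.   ] w 0.498 F [ 0.1  1.  -4.5]
tool units now [ 0.06 -0.03 -3.29] spin 0.04
units after spin [-0.01  0.01 -3.29]
```

Request:
drive_tool:
  steps:
    - {"x": 0, "y": 0, "z": -0.3, "spin": 0}
    - {"x": 0, "y": 0, "z": -0.3, "spin": 0}
    - {"x": 0, "y": 0, "z": -0.3, "spin": 0}
    - {"x": 0, "y": 0, "z": -0.3, "spin": 0}
    - {"x": 0, "y": 0, "z": -0.3, "spin": 0}
    - {"x": 0, "y": 0, "z": -0.3, "spin": 0}
    - {"x": 0, "y": 0, "z": -0.3, "spin": 0}
    - {"x": 0, "y": 0, "z": -0.3, "spin": 0}
    - {"x": 0, "y": 0, "z": -0.3, "spin": 0}
    - {"x": 0, "y": 0, "z": -0.3, "spin": 0}
    - {"x": 0, "y": 0, "z": 0, "spin": 0}
    - {"x": 0, "y": 0, "z": 0, "spin": 0}

```text
clock: 8.4
eef_pos: [0.5294, -0.1711, 0.1902]
ee_rot: [[-0.183, 0.983, -0.013], [0.983, 0.183, 0.016], [0.018, -0.01, -1.0]]
force: [-0.6, 0.0, -5.0]
gripper_width: 0.498
```

```bash
python3 -c "
from h import *
T=NB+.095*PY; print(T)
plan(*T,.190,95.15)
cv2.imwrite('pics/side2.png',robot.grab_frame('side')[:,:,::-1])"
```

```text
[0.513469 0.28732 ]
t 8.4 p [ 0.5294 -0.1711  0.1902] yaw 10.57 tilt [-0.013  0.016 -1.   ] w 0.498 F [-0.6  0.  -5. ]
tool units now [15.12  2.28  0.26] spin -10.57
units after spin [-8.400e-01  1.527e+01  1.000e-02]
```

View pics/side2.png

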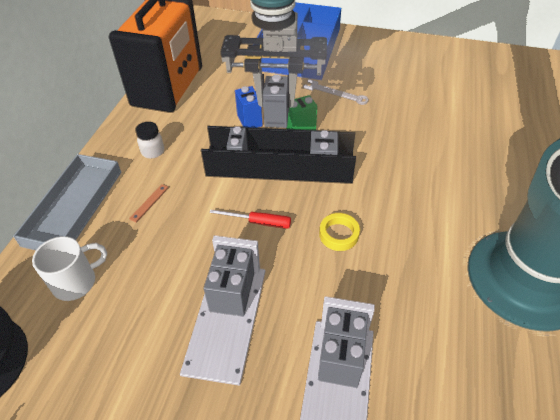

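The module hangs between the fingers at (277,100), and the other two still stand at (236,137) and (323,142). Moving to the plate.

Request:
drive_tool:
  steps:
    - {"x": 0.4, "y": 0, "z": 0, "spin": 0}
    - {"x": 0.7, "y": 0.1, "z": 0, "spin": 0}
    - {"x": 0.7, "y": 0.1, "z": 0, "spin": -0.4}
    - {"x": 0.7, "y": 0.1, "z": 0, "spin": -0.4}
    - {"x": 0.7, "y": 0.2, "z": 0, "spin": -0.4}
    - {"x": 0.7, "y": 0.2, "z": 0, "spin": -0.4}
    - {"x": 0.7, "y": 0.2, "z": 0, "spin": -0.4}
    - {"x": 0.7, "y": 0.3, "z": 0, "spin": -0.4}
    - {"x": 0.7, "y": 0.3, "z": 0, "spin": -0.4}
    - {"x": 0.7, "y": 0.3, "z": 0, "spin": -0.4}
    - {"x": 0.7, "y": 0.4, "z": 0, "spin": -0.4}
    - {"x": 0.6, "y": 0.4, "z": 0, "spin": -0.4}
    - {"x": 0.6, "y": 0.4, "z": 0, "spin": -0.4}
    - {"x": 0.3, "y": 0.2, "z": 0, "spin": -0.2}
    - {"x": 0, "y": 0, "z": 0, "spin": 0}

```text
clock: 9.95
eef_pos: [0.4873, 0.1414, 0.1948]
ee_rot: [[-0.777, 0.629, -0.016], [0.629, 0.777, 0.019], [0.024, 0.005, -1.0]]
force: [0.1, -0.4, -5.4]
gripper_width: 0.498
```

```bash
python3 -c "
from h import *
T=NB+.095*PY; print(T)
plan(*T,.190,95.15)"
```

```text
[0.513469 0.28732 ]
t 9.95 p [0.4873 0.1414 0.1948] yaw 51.02 tilt [-0.016  0.019 -1.   ] w 0.498 F [ 0.1 -0.4 -5.4]
tool units now [2.38 4.33 0.24] spin -5.52
units after spin [-1.3   4.77  0.16]
```

Request:
drive_tool:
  steps:
    - {"x": 0.2, "y": 0.4, "z": 0, "spin": -0.5}
    - {"x": 0.2, "y": 0.4, "z": 0, "spin": -0.5}
    - {"x": 0.1, "y": 0.4, "z": 0, "spin": -0.5}
    - {"x": 0.1, "y": 0.4, "z": 0, "spin": -0.5}
    - {"x": 0, "y": 0.5, "z": 0, "spin": -0.5}
    - {"x": 0, "y": 0.5, "z": 0, "spin": -0.5}
    - {"x": 0, "y": 0.5, "z": 0, "spin": -0.5}
    - {"x": -0.1, "y": 0.5, "z": 0, "spin": -0.5}
    - {"x": -0.1, "y": 0.5, "z": 0, "spin": -0.5}
    - {"x": 0, "y": 0, "z": 0, "spin": -0.4}
    - {"x": 0, "y": 0, "z": 0, "spin": 0}

```text
clock: 11.05
eef_pos: [0.5297, 0.2522, 0.192]
ee_rot: [[-1.0, -0.01, -0.018], [-0.01, 1.0, 0.005], [0.018, 0.005, -1.0]]
force: [0.4, 0.3, -4.8]
gripper_width: 0.499
```

```bash
python3 -c "
from h import *
T=NB+.095*PY; print(T)
plan(*T,.190,95.15)"
```

```text
[0.513469 0.28732 ]
t 11.05 p [0.5297 0.2522 0.192 ] yaw 90.55 tilt [-0.018  0.005 -1.   ] w 0.499 F [ 0.4  0.3 -4.8]
tool units now [0.53 1.17 0.08] spin -0.58
units after spin [0.43 1.21 0.07]
```

Request:
drive_tool:
  steps:
    - {"x": 0.1, "y": 0.3, "z": 0, "spin": -0.3}
    - {"x": 0.1, "y": 0.3, "z": 0, "spin": -0.2}
    - {"x": 0.1, "y": 0.3, "z": 0, "spin": 0}
    - {"x": 0, "y": 0.1, "z": 0, "spin": 0}
    - {"x": 0, "y": 0, "z": 0, "spin": 0}
    - {"x": 0, "y": 0, "z": 0, "spin": 0}

```text
clock: 11.65
eef_pos: [0.5186, 0.2823, 0.1919]
ee_rot: [[-0.997, -0.079, -0.018], [-0.079, 0.997, 0.003], [0.017, 0.004, -1.0]]
force: [0.8, -0.2, -3.8]
gripper_width: 0.5
```

```bash
python3 -c "
from h import *
T=NB+.095*PY; print(T)
plan(*T,.0557,95.15)
cv2.imwrite('pics/top3.png',robot.grab_frame('top')[:,:,::-1])
cv2.imwrite('pics/side3.png',robot.grab_frame('side')[:,:,::-1])"
```

```text
[0.513469 0.28732 ]
t 11.65 p [0.5186 0.2823 0.1919] yaw 94.55 tilt [-0.018  0.003 -1.   ] w 0.5 F [ 0.8 -0.2 -3.8]
tool units now [0.08 0.16 4.54] spin -0.08
units after spin [0.15 0.18 4.54]
```

View pics/side3.png

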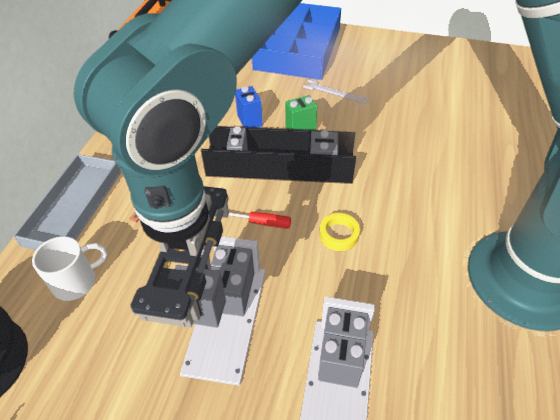

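Request:
drive_tool:
  steps:
    - {"x": 0.05, "y": 0.1, "z": 0.3, "spin": -0.1}
    - {"x": 0, "y": 0, "z": 0.4, "spin": 0}
    - {"x": 0, "y": 0, "z": 0.4, "spin": 0}
    - {"x": 0, "y": 0, "z": 0.4, "spin": 0}
    - {"x": 0, "y": 0, "z": 0.4, "spin": 0}
    - {"x": 0, "y": 0, "z": 0.4, "spin": 0}
    - {"x": 0, "y": 0, "z": 0.4, "spin": 0}
    - {"x": 0, "y": 0, "z": 0.4, "spin": 0}
    - {"x": 0, "y": 0, "z": 0.3, "spin": 0}
    - {"x": 0, "y": 0, "z": 0, "spin": 0}
    - {"x": 0, "y": 0, "z": 0, "spin": 0}

```text
clock: 12.85
eef_pos: [0.5146, 0.2836, 0.0784]
ee_rot: [[-0.996, -0.092, -0.021], [-0.092, 0.996, 0.001], [0.021, 0.003, -1.0]]
force: [-0.6, 0.8, -4.6]
gripper_width: 0.499
```

```bash
python3 -c "
from h import *
T=NB+.095*PY; print(T)
plan(*T,.0557,95.15)"
```

```text
[0.513469 0.28732 ]
t 12.85 p [0.5146 0.2836 0.0784] yaw 95.27 tilt [-0.021  0.001 -1.   ] w 0.499 F [-0.6  0.8 -4.6]
tool units now [0.01 0.13 0.76] spin 0.01
units after spin [0.03 0.13 0.76]
```

Request:
drive_tool:
  steps:
    - {"x": 0, "y": 0.05, "z": 0.15, "spin": 0}
    - {"x": 0, "y": 0, "z": 0.15, "spin": 0}
    - {"x": 0, "y": 0, "z": 0.15, "spin": 0}
    - {"x": 0, "y": 0, "z": 0.1, "spin": 0}
    - {"x": 0, "y": 0, "z": 0, "spin": 0}
    - {"x": 0, "y": 0, "z": 0, "spin": 0}

```text
clock: 13.45
eef_pos: [0.5153, 0.2859, 0.0622]
ee_rot: [[-0.996, -0.092, -0.018], [-0.092, 0.996, 0.002], [0.018, 0.004, -1.0]]
force: [1.1, -0.5, -5.0]
gripper_width: 0.501
```

```bash
python3 -c "
from h import *
T=NB+.095*PY; print(T)
plan(*T,.0557,95.15)"
```

```text
[0.513469 0.28732 ]
t 13.45 p [0.5153 0.2859 0.0622] yaw 95.25 tilt [-0.018  0.002 -1.   ] w 0.501 F [ 1.1 -0.5 -5. ]
tool units now [0.05 0.05 0.22] spin 0.01
units after spin [0.06 0.05 0.22]
```

Request:
drive_tool:
  steps:
    - {"x": 0, "y": 0, "z": 0.08, "spin": 0}
    - {"x": 0, "y": 0, "z": 0.07, "spin": 0}
    - {"x": 0, "y": 0, "z": 0.06, "spin": 0}
    - {"x": 0, "y": 0, "z": 0, "spin": 0}

```text
clock: 13.85
eef_pos: [0.5155, 0.2861, 0.0558]
ee_rot: [[-0.996, -0.091, -0.017], [-0.091, 0.996, 0.003], [0.017, 0.004, -1.0]]
force: [0.9, 0.2, -5.6]
gripper_width: 0.498
```

```bash
python3 -c "
from h import *
T=NB+.095*PY; print(T)
plan(*T,.0557,95.15)"
```

```text
[0.513469 0.28732 ]
t 13.85 p [0.5155 0.2861 0.0558] yaw 95.24 tilt [-0.017  0.003 -1.   ] w 0.498 F [ 0.9  0.2 -5.6]
tool units now [0.06 0.05 0.  ] spin 0.01
units after spin [0.07 0.05 0.  ]
```

Request:
drive_tool:
  steps:
    - {"x": 0, "y": 0, "z": 0.05, "spin": 0}
    - {"x": 0, "y": 0, "z": 0, "spin": 0}

```text
clock: 14.05
eef_pos: [0.5158, 0.2864, 0.056]
ee_rot: [[-0.996, -0.091, -0.016], [-0.092, 0.996, 0.002], [0.016, 0.003, -1.0]]
force: [-0.4, 0.5, -5.8]
gripper_width: 0.503
```

Request:
drive_tool:
  steps:
    - {"x": 0, "y": 0, "z": 0.05, "spin": 0}
    - {"x": 0, "y": 0, "z": 0, "spin": 0}

```text
clock: 14.25
eef_pos: [0.5162, 0.2867, 0.0557]
ee_rot: [[-0.996, -0.091, -0.015], [-0.091, 0.996, 0.002], [0.015, 0.003, -1.0]]
force: [-0.0, 0.0, -5.3]
gripper_width: 0.497
```

Request:
drive_tool:
  steps:
    - {"x": 0, "y": 0, "z": 0.1, "spin": 0}
    - {"x": 0, "y": 0, "z": 0.05, "spin": 0}

```text
clock: 14.45
eef_pos: [0.5165, 0.2869, 0.0556]
ee_rot: [[-0.996, -0.091, -0.013], [-0.091, 0.996, -0.001], [0.013, -0.0, -1.0]]
force: [-2.3, -1.7, 3.7]
gripper_width: 0.498
```

```bash
python3 -c "
from h import *
cv2.imwrite('pics/side4.png',cv2.resize(robot.grab_frame('side')[180:400,100:320,::-1],None,fx=2.7,fy=2.7,interpolation=cv2.INTER_CUBIC))"
```

```text
(no output)
```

View pics/side4.png

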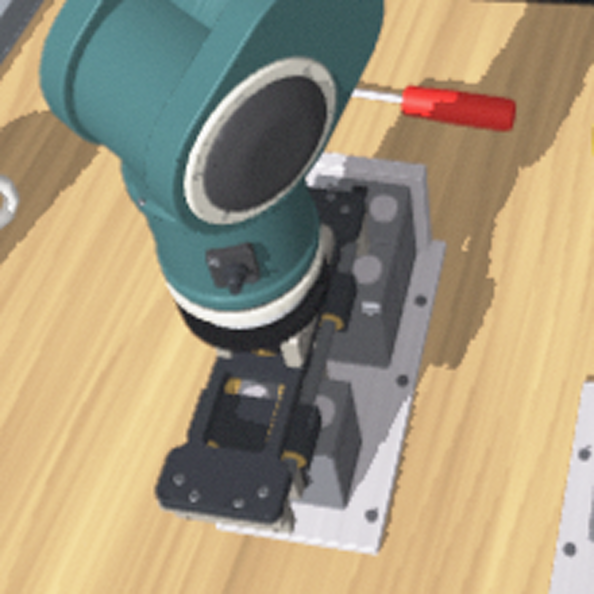

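The force has reversed to +3.7 N, so the module is on the plate. The picture shows it standing at about (330,450), clear of the row. Releasing.

Request:
drive_tool:
  steps:
    - {"x": 0, "y": 0, "z": 0, "spin": 0}
    - {"x": 0, "y": 0, "z": 0, "spin": 0}
    - {"x": 0, "y": 0, "z": 0, "spin": 0}
    - {"x": 0, "y": 0, "z": 0, "spin": 0}
    - {"x": 0, "y": 0, "z": 0, "spin": 0}
    - {"x": 0, "y": 0, "z": 0, "spin": 0}
    - {"x": 0, "y": 0, "z": 0, "spin": 0}
  jaw: 0.45

```text
clock: 15.2
eef_pos: [0.5181, 0.2886, 0.0564]
ee_rot: [[-0.996, -0.091, -0.009], [-0.091, 0.996, 0.002], [0.009, 0.003, -1.0]]
force: [-0.4, -0.1, -0.1]
gripper_width: 0.724
```

Request:
drive_tool:
  steps:
    - {"x": 0, "y": 0, "z": -0.2, "spin": 0}
    - {"x": 0, "y": 0, "z": -0.4, "spin": 0}
    - {"x": 0, "y": 0, "z": -0.4, "spin": 0}
    - {"x": 0, "y": 0, "z": -0.4, "spin": 0}
    - {"x": 0, "y": 0, "z": -0.4, "spin": 0}
    - {"x": 0, "y": 0, "z": -0.4, "spin": 0}
    - {"x": 0, "y": 0, "z": -0.4, "spin": 0}
    - {"x": 0, "y": 0, "z": 0, "spin": 0}
    - {"x": 0, "y": 0, "z": 0, "spin": 0}

```text
clock: 16.1
eef_pos: [0.5197, 0.289, 0.1436]
ee_rot: [[-0.996, -0.091, -0.006], [-0.091, 0.996, 0.004], [0.006, 0.004, -1.0]]
force: [0.0, -0.2, -0.8]
gripper_width: 0.726
```

```bash
python3 -c "
from h import *
T=NB+.095*PY; print(T)
plan(*T,.150,5.15)
cv2.imwrite('pics/side5.png',robot.grab_frame('side')[:,:,::-1])
cv2.imwrite('pics/top5.png',robot.grab_frame('top')[:,:,::-1])"
```

```text
[0.513469 0.28732 ]
t 16.1 p [0.5197 0.289  0.1436] yaw 95.22 tilt [-0.006  0.004 -1.   ] w 0.726 F [ 0.  -0.2 -0.8]
tool units now [ 0.21 -0.04 -0.21] spin 11.26
units after spin [-0.04 -0.21 -0.21]
```

View pics/side5.png

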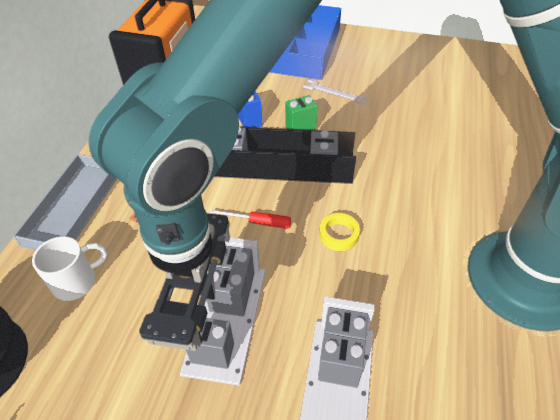

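View pics/top5.png

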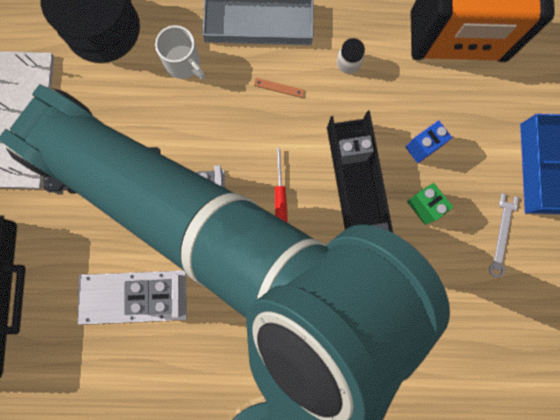

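Request:
drive_tool:
  steps:
    - {"x": 0, "y": 0, "z": -0.5, "spin": 0}
    - {"x": 0, "y": 0, "z": -0.3, "spin": 0.5}
    - {"x": 0, "y": 0, "z": 0, "spin": 0.7}
    - {"x": 0, "y": 0, "z": 0, "spin": 0.7}
    - {"x": 0, "y": 0, "z": 0, "spin": 0.7}
    - {"x": 0, "y": 0, "z": 0, "spin": 0.7}
    - {"x": 0, "y": 0, "z": 0, "spin": 0.7}
    - {"x": 0, "y": 0, "z": 0, "spin": 0.7}
    - {"x": 0, "y": 0, "z": 0, "spin": 0.7}
    - {"x": 0, "y": 0, "z": 0, "spin": 0.7}
    - {"x": 0, "y": 0, "z": 0, "spin": 0.7}
    - {"x": 0, "y": 0, "z": 0, "spin": 0.7}
    - {"x": 0, "y": 0, "z": 0, "spin": 0.7}
    - {"x": 0, "y": 0, "z": 0, "spin": 0.7}
    - {"x": 0, "y": 0, "z": 0, "spin": 0.7}
    - {"x": 0, "y": 0, "z": 0, "spin": 0.7}
    - {"x": 0, "y": 0, "z": 0, "spin": 0.2}
    - {"x": 0, "y": 0, "z": 0, "spin": 0}
  jaw: 1

```text
clock: 18.0
eef_pos: [0.5171, 0.2927, 0.1766]
ee_rot: [[-0.141, 0.99, -0.013], [0.99, 0.141, 0.008], [0.01, -0.012, -1.0]]
force: [-0.2, 0.3, -0.3]
gripper_width: 1.001
```

```bash
python3 -c "
from h import *
plan(.5165,.287,.150,5.15)
a=robot.grab_frame('side')[:,:,::-1];b=robot.grab_frame('top')[:,:,::-1]
cv2.imwrite('pics/side6.png',a);cv2.imwrite('pics/top6.png',b)
cv2.imwrite('pics/c6.png',np.hstack([cv2.resize(a[200:400,140:300],None,fx=2.4,fy=2.8),cv2.resize(b[130:290,60:240],None,fx=2.2,fy=3.5)]))"
```

```text
t 18.0 p [0.5171 0.2927 0.1766] yaw 8.13 tilt [-0.013  0.008 -1.   ] w 1.001 F [-0.2  0.3 -0.3]
tool units now [-0.19 -0.04  0.88] spin 0.37
units after spin [-0.19 -0.04  0.89]
```

View pics/c6.png

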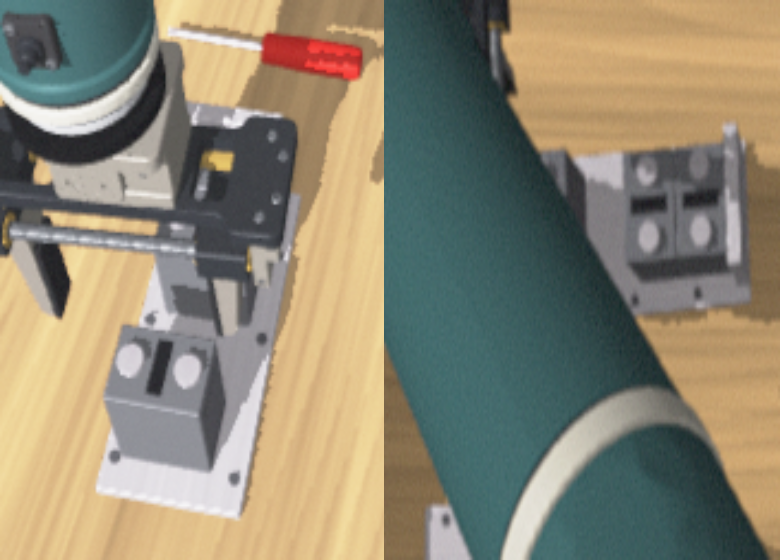

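The module stands upright on the plate, with its studs at about (194,328) and (219,332) in the side view. Measuring them.

```bash
python3 -c "
from h import *
s=cv2.imread('pics/side6.png')
C=[]
for th in (135,145,155):
  for c,a,w in blobs(s,(183,315,232,345),th): print(th,c.round(1),a,w,ray('side',c,.094).round(4))
L=np.array([.5225,.19215])
for th in (140,):
  b=[ray('side',c,.094)[:2] for c,a,w in blobs(s,(183,315,232,345),th) if abs(w[0]-w[1])<4 and w[0]>8]
  print(b)
  m=np.mean(b,0); d=m-L; print('mid',m,'nbframe x,y',d@PX,d@PY,'stud dist',np.linalg.norm(b[0]-b[-1]),np.degrees(np.arctan2(*(b[0]-b[-1])[::-1])))
"
```

```text
145 [217.4 332.1] 125.9375 [12.25 13.25] [0.501  0.2865 0.094 ]
155 [190.8 325.2] 200.4375 [30.25 30.  ] [0.5448 0.2859 0.094 ]
155 [193.5 328.3] 114.6875 [11.75 12.5 ] [0.5389 0.2897 0.094 ]
155 [217.4 332.1] 116.75 [11.75 12.75] [0.501  0.2865 0.094 ]
[array([0.50105683, 0.28660091])]
mid [0.50105683 0.28660091] nbframe x,y -0.012875703503557706 0.09599870355776327 stud dist 0.0 0.0
```

Request:
drive_tool:
  steps:
    - {"x": -0.1, "y": 0, "z": 0.2, "spin": 0.35}
    - {"x": 0, "y": 0, "z": 0.35, "spin": 0}
    - {"x": 0, "y": 0, "z": 0.3, "spin": 0}
    - {"x": 0, "y": 0, "z": 0, "spin": 0}
    - {"x": 0, "y": 0, "z": 0, "spin": 0}

```text
clock: 18.6
eef_pos: [0.5168, 0.2901, 0.1489]
ee_rot: [[-0.098, 0.995, -0.015], [0.995, 0.098, 0.008], [0.01, -0.014, -1.0]]
force: [0.0, -0.1, 0.1]
gripper_width: 1.002
```

```bash
python3 -c "
from h import *
plan(.5192,.2885,.05,5.15)"
```

```text
t 18.6 p [0.5168 0.2901 0.1489] yaw 5.65 tilt [-0.015  0.008 -1.   ] w 1.002 F [ 0.  -0.1  0.1]
tool units now [-0.09  0.12  3.3 ] spin 0.06
units after spin [-0.06  0.07  3.3 ]
```

Request:
drive_tool:
  steps:
    - {"x": -0.05, "y": 0.1, "z": 0.2, "spin": 0.1}
    - {"x": 0, "y": 0, "z": 0.4, "spin": 0}
    - {"x": 0, "y": 0, "z": 0.4, "spin": 0}
    - {"x": 0, "y": 0, "z": 0.4, "spin": 0}
    - {"x": 0, "y": 0, "z": 0.4, "spin": 0}
    - {"x": 0, "y": 0, "z": 0.3, "spin": 0}
    - {"x": 0, "y": 0, "z": 0, "spin": 0}
    - {"x": 0, "y": 0, "z": 0, "spin": 0}

```text
clock: 19.4
eef_pos: [0.5186, 0.2893, 0.0791]
ee_rot: [[-0.085, 0.996, -0.017], [0.996, 0.085, 0.008], [0.009, -0.016, -1.0]]
force: [0.0, -0.2, -0.3]
gripper_width: 1.003
```

```bash
python3 -c "
from h import *
plan(.5192,.2885,.05,5.15)"
```

```text
t 19.4 p [0.5186 0.2893 0.0791] yaw 4.87 tilt [-0.017  0.008 -1.   ] w 1.003 F [ 0.  -0.2 -0.3]
tool units now [-0.04  0.03  0.97] spin -0.04
units after spin [-0.03  0.02  0.97]
```

Request:
drive_tool:
  steps:
    - {"x": 0, "y": 0, "z": 0.25, "spin": 0}
    - {"x": 0, "y": 0, "z": 0.25, "spin": 0}
    - {"x": 0, "y": 0, "z": 0.25, "spin": 0}
    - {"x": 0, "y": 0, "z": 0.15, "spin": -0.05}
    - {"x": 0, "y": 0, "z": 0, "spin": 0}
    - {"x": 0, "y": 0, "z": 0, "spin": 0}

```text
clock: 20.0
eef_pos: [0.5188, 0.29, 0.0506]
ee_rot: [[-0.092, 0.996, -0.015], [0.996, 0.092, 0.009], [0.01, -0.014, -1.0]]
force: [-0.0, -0.3, -0.6]
gripper_width: 1.002
```

Request:
drive_tool:
  steps:
    - {"x": 0, "y": 0, "z": 0, "spin": 0}
    - {"x": 0, "y": 0, "z": 0, "spin": 0}
    - {"x": 0, "y": 0, "z": 0, "spin": 0}
    - {"x": 0, "y": 0, "z": 0, "spin": 0}
    - {"x": 0, "y": 0, "z": 0, "spin": 0}
    - {"x": 0, "y": 0, "z": 0, "spin": 0}
    - {"x": 0, "y": 0, "z": 0, "spin": 0}
    - {"x": 0, "y": 0, "z": 0, "spin": 0}
  jaw: 0
  grip_force: 15

```text
clock: 20.8
eef_pos: [0.5191, 0.2902, 0.0514]
ee_rot: [[-0.092, 0.996, -0.014], [0.996, 0.092, 0.009], [0.011, -0.013, -1.0]]
force: [0.1, 0.0, -0.9]
gripper_width: 0.702
```

```bash
python3 -c "
from h import *
T=NB+.046*PY;print(T)
plan(*T,.05,5.15)
s=robot.grab_frame('side')[:,:,::-1].copy();cv2.imwrite('pics/side7.png',s)
cv2.imwrite('pics/c7.png',cv2.resize(s[200:400,140:300],None,fx=3,fy=3))
for th in (140,150,160):
  for c,a,w in blobs(s,(183,315,232,345),th): print(th,c.round(1),a,w,ray('side',c,.094).round(4))
"
```

```text
[0.5178692 0.238516 ]
t 20.8 p [0.5191 0.2902 0.0514] yaw 5.3 tilt [-0.014  0.009 -1.   ] w 0.702 F [ 0.1  0.  -0.9]
tool units now [-1.71 -0.2   0.03] spin 0.02
units after spin [-1.71 -0.19  0.05]
140 [204.2 317.7] 219.875 [38.25  8.5 ] [0.5292 0.2688 0.094 ]
140 [194.2 324.8] 28.375 [10.25  4.  ] [0.54  0.284 0.094]
140 [216.2 327.9] 21.375 [7.5  3.75] [0.5052 0.2804 0.094 ]
140 [200.9 332.1] 141.1875 [35.75 12.5 ] [0.5255 0.2928 0.094 ]
140 [191.9 342.8] 66.875 [26.  6.] [0.5324 0.3124 0.094 ]
150 [204.1 317.7] 212.125 [38.25  8.5 ] [0.5293 0.2687 0.094 ]
150 [194.1 324.8] 25.4375 [10.    3.75] [0.54   0.2839 0.094 ]
150 [200.8 332.1] 119.25 [35.5  10.75] [0.5256 0.2928 0.094 ]
150 [192.2 343. ] 39.875 [23.  4.] [0.5319 0.3125 0.094 ]
160 [204.1 317.6] 201.1875 [38.    8.25] [0.5294 0.2686 0.094 ]
160 [194.1 324.8] 22.625 [9.75 3.5 ] [0.54  0.284 0.094]
160 [200.8 332.1] 100.5625 [35.5  10.25] [0.5256 0.2928 0.094 ]
160 [191.5 343. ] 27.1875 [20.25  3.5 ] [0.5329 0.3128 0.094 ]
```

View pics/c7.png

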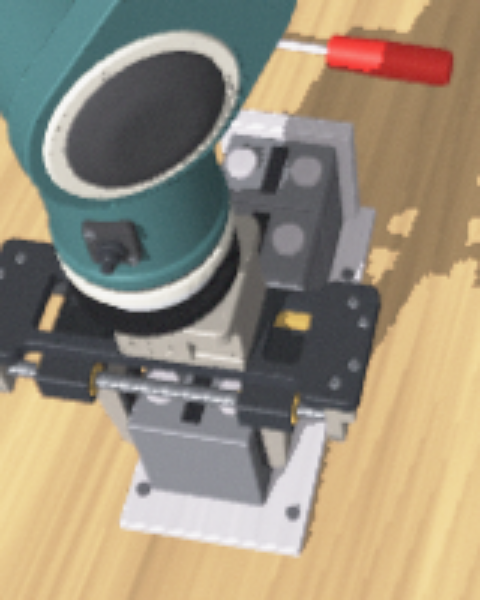

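Grip width reads 64.6 mm, so it holds the ends; the module sits at about (200,345). Sliding it towards the row.

Request:
drive_tool:
  steps:
    - {"x": -0.1, "y": -0.05, "z": 0, "spin": 0}
    - {"x": -0.2, "y": -0.05, "z": 0, "spin": 0}
    - {"x": -0.2, "y": -0.05, "z": 0, "spin": 0}
    - {"x": -0.2, "y": -0.03, "z": 0, "spin": 0}
    - {"x": -0.2, "y": 0, "z": 0, "spin": 0}
    - {"x": -0.2, "y": 0, "z": 0, "spin": 0}
    - {"x": 0, "y": 0, "z": 0, "spin": 0}

```text
clock: 21.55
eef_pos: [0.5166, 0.2559, 0.0514]
ee_rot: [[-0.094, 0.996, -0.012], [0.996, 0.094, 0.013], [0.014, -0.011, -1.0]]
force: [0.5, 1.1, -2.9]
gripper_width: 0.696
```

```bash
python3 -c "
from h import *
T=NB+.046*PY;print(T)
plan(*T,.05,5.15)"
```

```text
[0.5178692 0.238516 ]
t 21.55 p [0.5166 0.2559 0.0514] yaw 5.38 tilt [-0.012  0.013 -1.   ] w 0.696 F [ 0.5  1.1 -2.9]
tool units now [-0.58 -0.01  0.04] spin 0.03
units after spin [-0.58 -0.01  0.05]
```

Request:
drive_tool:
  steps:
    - {"x": -0.15, "y": 0, "z": 0.03, "spin": 0.03}
    - {"x": -0.15, "y": 0, "z": 0.03, "spin": 0}
    - {"x": -0.1, "y": 0, "z": 0, "spin": 0}
    - {"x": 0, "y": 0, "z": 0, "spin": 0}

```text
clock: 21.95
eef_pos: [0.5181, 0.2478, 0.0516]
ee_rot: [[-0.091, 0.996, -0.009], [0.996, 0.091, 0.019], [0.02, -0.008, -1.0]]
force: [-0.7, 0.5, -0.0]
gripper_width: 0.694
```

Request:
drive_tool:
  steps:
    - {"x": -0.1, "y": 0, "z": 0, "spin": 0}
    - {"x": 0, "y": 0, "z": 0, "spin": 0}

```text
clock: 22.15
eef_pos: [0.5185, 0.2447, 0.0516]
ee_rot: [[-0.091, 0.996, -0.009], [0.996, 0.091, 0.019], [0.02, -0.007, -1.0]]
force: [-0.8, 1.1, 0.5]
gripper_width: 0.694
```

```bash
python3 -c "
from h import *
T=NB+.046*PY
plan(*T,.05,5.15)"
```

```text
t 22.15 p [0.5185 0.2447 0.0516] yaw 5.24 tilt [-0.009  0.019 -1.   ] w 0.694 F [-0.8  1.1  0.5]
tool units now [-0.2  -0.04  0.05] spin 0.01
units after spin [-0.2  -0.04  0.05]
```

Request:
drive_tool:
  steps:
    - {"x": -0.1, "y": -0.03, "z": 0, "spin": 0}
    - {"x": 0, "y": 0, "z": 0, "spin": 0}

```text
clock: 22.35
eef_pos: [0.5181, 0.2414, 0.0516]
ee_rot: [[-0.091, 0.996, -0.009], [0.996, 0.091, 0.019], [0.02, -0.007, -1.0]]
force: [0.3, 1.6, 1.7]
gripper_width: 0.698
```

Request:
drive_tool:
  steps:
    - {"x": -0.1, "y": 0, "z": 0, "spin": 0}
    - {"x": 0, "y": 0, "z": 0, "spin": 0}

```text
clock: 22.55
eef_pos: [0.5181, 0.2401, 0.0516]
ee_rot: [[-0.092, 0.996, -0.008], [0.996, 0.092, 0.023], [0.023, -0.006, -1.0]]
force: [-0.1, 0.7, 1.0]
gripper_width: 0.7
```

```bash
python3 -c "
from h import *
T=NB+.046*PY
plan(*T,.05,5.15)
s=robot.grab_frame('side')[:,:,::-1];cv2.imwrite('pics/side8.png',cv2.resize(s[180:380,140:320],None,fx=3,fy=3))
s=robot.grab_frame('top')[:,:,::-1];cv2.imwrite('pics/top8.png',s)"
```

```text
t 22.55 p [0.5181 0.2401 0.0516] yaw 5.28 tilt [-0.008  0.023 -1.   ] w 0.7 F [-0.1  0.7  1. ]
tool units now [-0.05 -0.01  0.05] spin 0.02
units after spin [-0.05 -0.01  0.05]
```

View pics/side8.png

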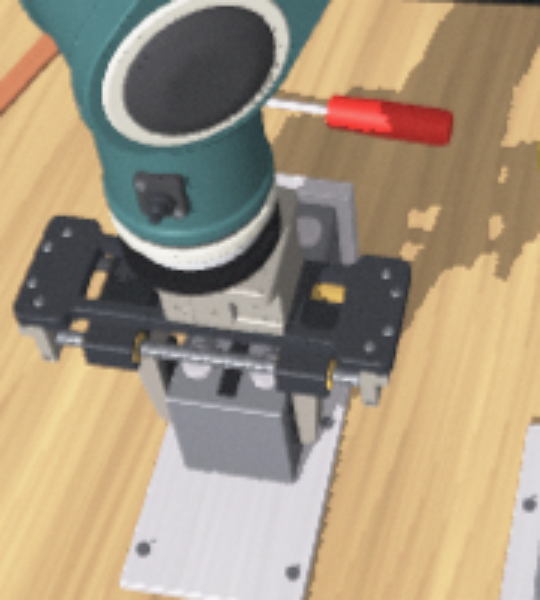

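The fingers hold the module at about (235,425) in the crop, and it looks close to the row. The last step moved only 1.3 mm, so contact may be starting. Pressing on gently.

Request:
drive_tool:
  steps:
    - {"x": -0.1, "y": 0, "z": 0, "spin": 0}
    - {"x": -0.1, "y": 0, "z": 0, "spin": 0}

```text
clock: 22.85
eef_pos: [0.5182, 0.2399, 0.0517]
ee_rot: [[-0.094, 0.996, -0.007], [0.995, 0.094, 0.032], [0.032, -0.004, -0.999]]
force: [0.1, 10.1, -4.9]
gripper_width: 0.695
```

Request:
drive_tool:
  steps:
    - {"x": -0.15, "y": 0, "z": 0, "spin": 0}
    - {"x": -0.1, "y": 0, "z": 0, "spin": 0}

```text
clock: 23.05
eef_pos: [0.5182, 0.2398, 0.0518]
ee_rot: [[-0.097, 0.995, -0.005], [0.994, 0.097, 0.043], [0.043, -0.001, -0.999]]
force: [-0.0, 7.7, -1.8]
gripper_width: 0.698
```

Pushing gave 7.7–10 N with no movement, so the faces are butted. Releasing.

Request:
drive_tool:
  steps:
    - {"x": 0, "y": 0, "z": 0, "spin": 0}
    - {"x": 0, "y": 0, "z": 0, "spin": 0}
    - {"x": 0, "y": 0, "z": 0, "spin": 0}
    - {"x": 0, "y": 0, "z": 0, "spin": 0}
    - {"x": 0, "y": 0, "z": 0, "spin": 0}
    - {"x": 0, "y": 0, "z": 0, "spin": 0}
    - {"x": 0, "y": 0, "z": 0, "spin": 0}
  jaw: 0.95

```text
clock: 23.75
eef_pos: [0.5181, 0.2342, 0.0505]
ee_rot: [[-0.093, 0.996, -0.008], [0.995, 0.093, 0.035], [0.036, -0.005, -0.999]]
force: [0.3, -0.9, -0.5]
gripper_width: 0.978
```

Request:
drive_tool:
  steps:
    - {"x": 0, "y": 0, "z": -0.2, "spin": 0}
    - {"x": 0, "y": 0, "z": -0.3, "spin": 0}
    - {"x": 0, "y": 0, "z": -0.3, "spin": 0}
    - {"x": 0, "y": 0, "z": -0.3, "spin": 0}
    - {"x": 0, "y": 0, "z": -0.3, "spin": 0}
    - {"x": 0, "y": 0, "z": -0.3, "spin": 0}
    - {"x": 0, "y": 0, "z": -0.3, "spin": 0}
    - {"x": 0, "y": 0, "z": -0.3, "spin": 0}
    - {"x": 0, "y": 0, "z": -0.4, "spin": 0}
    - {"x": 0, "y": 0, "z": -0.5, "spin": 0}
    - {"x": 0, "y": 0, "z": -0.5, "spin": 0}
    - {"x": 0, "y": 0, "z": 0, "spin": 0}

```text
clock: 24.95
eef_pos: [0.5198, 0.2306, 0.1733]
ee_rot: [[-0.094, 0.996, -0.005], [0.995, 0.094, 0.036], [0.036, -0.002, -0.999]]
force: [0.1, -0.8, 0.4]
gripper_width: 0.978
```

Request:
drive_tool:
  steps:
    - {"x": 0.5, "y": 0, "z": 0, "spin": 0}
    - {"x": 0.6, "y": 0, "z": 0, "spin": 0}
    - {"x": 0.6, "y": 0, "z": 0, "spin": 0}
    - {"x": 0.6, "y": 0, "z": 0, "spin": 0}
    - {"x": 0.6, "y": 0, "z": 0, "spin": 0}
    - {"x": 0.6, "y": 0, "z": 0, "spin": 0}
    - {"x": 0.4, "y": 0, "z": 0, "spin": 0}
    - {"x": 0, "y": 0, "z": 0, "spin": 0}
    - {"x": 0, "y": 0, "z": 0, "spin": 0}

```text
clock: 25.85
eef_pos: [0.5036, 0.3575, 0.1739]
ee_rot: [[-0.097, 0.995, -0.012], [0.995, 0.097, 0.035], [0.036, -0.009, -0.999]]
force: [-0.7, -0.3, -1.1]
gripper_width: 0.977
```

```bash
python3 -c "
from h import *
T=NB+.046*PY
plan(*T,.05,5.15)
s=robot.grab_frame('side')[:,:,::-1];cv2.imwrite('pics/side9.png',s)
t=robot.grab_frame('top')[:,:,::-1];cv2.imwrite('pics/top9.png',t)
cv2.imwrite('pics/c9.png',np.hstack([s,t])[:, :] if 0 else cv2.resize(np.hstack([s,t]),(800,300)))"
```

```text
t 25.85 p [0.5036 0.3575 0.1739] yaw 5.56 tilt [-0.012  0.035 -0.999] w 0.977 F [-0.7 -0.3 -1.1]
tool units now [-4.14  0.12  3.98] spin 0.05
units after spin [-3.99  0.12  4.13]
```

View pics/c9.png

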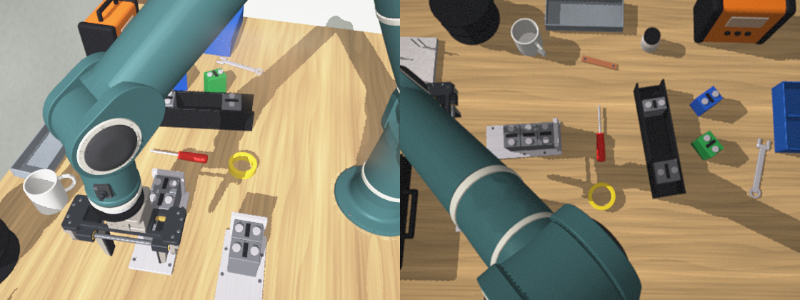

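```bash
python3 -c "
from h import *
t=cv2.imread('pics/top9.png')
for th in (110,118,126):
  print(th)
  for c,a,w in blobs(t,(140,165,214,212),th,20,150): print(c.round(1),a,w,ray('top',c,.094).round(4))
for th in (115,):
  for c,a,w in blobs(t,(338,135,394,262),th,30,100): print(c.round(1),a,w,ray('top',c,.092).round(4))
cv2.imwrite('pics/c10.png',cv2.resize(t[155:235,110:240],None,fx=6,fy=6,interpolation=cv2.INTER_CUBIC))
"
```

```text
110
[179.4 196.9] 89.0625 [10.5  10.75] [0.5028 0.1921 0.094 ]
[203.6 196.2] 53.75 [8.5 8.5] [0.5053 0.1451 0.094 ]
[154.9 198.2] 94.0 [11. 11.] [0.4993 0.2396 0.094 ]
[196.9 210.4] 82.0625 [44.5   3.25] [0.4771 0.1569 0.094 ]
118
[179.6 196.9] 78.0 [ 9.75 10.  ] [0.5028 0.1918 0.094 ]
[155.1 198.2] 79.6875 [10.   10.25] [0.4991 0.2391 0.094 ]
[203.7 196.9] 39.75 [8. 6.] [0.5039 0.1449 0.094 ]
[198.3 210.5] 67.0 [41.5  3. ] [0.477  0.1542 0.094 ]
126
[179.6 197. ] 70.9375 [9.5  9.75] [0.5027 0.1917 0.094 ]
[155.2 198.3] 71.4375 [9.75 9.75] [0.4991 0.239  0.094 ]
[203.7 197.1] 33.6875 [7.75 5.25] [0.5036 0.1448 0.094 ]
[203.4 210.4] 41.9375 [25.   2.5] [0.4772 0.1444 0.094 ]
[365.6 143.1] 77.625 [10.25  9.5 ] [ 0.6202 -0.1723  0.092 ]
[346.7 146. ] 81.875 [11.   10.25] [ 0.6133 -0.1346  0.092 ]
[385.3 148.6] 65.9375 [16.25  9.  ] [ 0.6099 -0.2115  0.092 ]
```

View pics/c10.png

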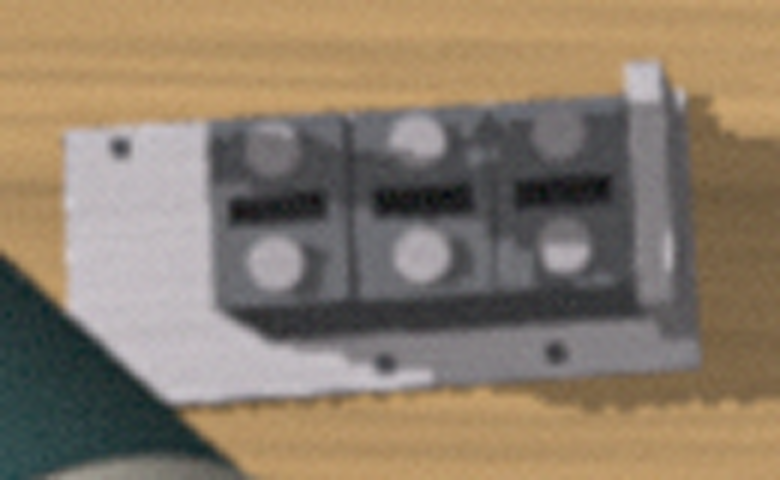

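The top view shows the row flush at the ends: ends differ by about 0.6 mm. Stud spacing to the neighbour reads about 47.3 mm, so a gap of roughly 1.3 mm seems to remain, probably because the tool pitched while pressing. I'll regrip low and softly and nudge it in.

Request:
drive_tool:
  steps:
    - {"x": -0.4, "y": 0, "z": 0, "spin": 0}
    - {"x": -0.6, "y": 0, "z": 0, "spin": 0}
    - {"x": -0.6, "y": 0, "z": 0, "spin": 0}
    - {"x": -0.6, "y": 0, "z": 0, "spin": 0}
    - {"x": -0.6, "y": 0, "z": 0, "spin": 0}
    - {"x": -0.5, "y": 0, "z": 0, "spin": 0}
    - {"x": -0.4, "y": 0, "z": 0, "spin": 0}
    - {"x": 0, "y": 0, "z": 0, "spin": 0}
    - {"x": 0, "y": 0, "z": 0, "spin": 0}
  jaw: 1

```text
clock: 26.85
eef_pos: [0.5174, 0.2277, 0.1699]
ee_rot: [[-0.081, 0.997, -0.01], [0.996, 0.081, 0.029], [0.03, -0.008, -1.0]]
force: [-0.3, 0.7, -0.7]
gripper_width: 0.999
```

```bash
python3 -c "
from h import *
plan(.5178,.2397,.032,5.15)"
```

```text
t 26.85 p [0.5174 0.2277 0.1699] yaw 4.66 tilt [-0.01   0.029 -1.   ] w 0.999 F [-0.3  0.7 -0.7]
tool units now [0.26 0.08 4.61] spin -0.06
units after spin [0.4  0.05 4.6 ]
```

Request:
drive_tool:
  steps:
    - {"x": 0.1, "y": 0.05, "z": 0.2, "spin": -0.05}
    - {"x": 0.1, "y": 0, "z": 0.3, "spin": 0}
    - {"x": 0, "y": 0, "z": 0.3, "spin": 0}
    - {"x": 0, "y": 0, "z": 0.3, "spin": 0}
    - {"x": 0, "y": 0, "z": 0.3, "spin": 0}
    - {"x": 0, "y": 0, "z": 0.3, "spin": 0}
    - {"x": 0, "y": 0, "z": 0.3, "spin": 0}
    - {"x": 0, "y": 0, "z": 0, "spin": 0}
    - {"x": 0, "y": 0, "z": 0, "spin": 0}

```text
clock: 27.75
eef_pos: [0.5157, 0.2396, 0.1031]
ee_rot: [[-0.094, 0.995, -0.014], [0.995, 0.094, 0.03], [0.031, -0.011, -0.999]]
force: [0.3, 0.8, -0.4]
gripper_width: 0.997
```

```bash
python3 -c "
from h import *
plan(.5178,.2397,.032,5.15)"
```

```text
t 27.75 p [0.5157 0.2396 0.1031] yaw 5.4 tilt [-0.014  0.03  -0.999] w 0.997 F [ 0.3  0.8 -0.4]
tool units now [-0.08  0.1   2.37] spin 0.03
units after spin [-0.    0.07  2.37]
```

Request:
drive_tool:
  steps:
    - {"x": -0.05, "y": 0.08, "z": 0.2, "spin": 0}
    - {"x": 0, "y": 0, "z": 0.3, "spin": 0}
    - {"x": 0, "y": 0, "z": 0.3, "spin": 0}
    - {"x": 0, "y": 0, "z": 0.3, "spin": 0}
    - {"x": 0, "y": 0, "z": 0.3, "spin": 0}
    - {"x": 0, "y": 0, "z": 0.3, "spin": 0}
    - {"x": 0, "y": 0, "z": 0.1, "spin": 0}
    - {"x": 0, "y": 0, "z": 0, "spin": 0}
    - {"x": 0, "y": 0, "z": 0, "spin": 0}

```text
clock: 28.65
eef_pos: [0.5181, 0.2399, 0.0444]
ee_rot: [[-0.093, 0.996, -0.013], [0.995, 0.094, 0.03], [0.031, -0.01, -0.999]]
force: [0.2, 0.0, 0.2]
gripper_width: 1.001
```

```bash
python3 -c "
from h import *
plan(.5178,.2397,.032,5.15)"
```

```text
t 28.65 p [0.5181 0.2399 0.0444] yaw 5.37 tilt [-0.013  0.03  -0.999] w 1.001 F [0.2 0.  0.2]
tool units now [-0.02 -0.01  0.41] spin 0.03
units after spin [-0.01 -0.01  0.41]
```

Request:
drive_tool:
  steps:
    - {"x": 0, "y": 0, "z": 0.2, "spin": 0}
    - {"x": 0, "y": 0, "z": 0.15, "spin": 0}
    - {"x": 0, "y": 0, "z": 0, "spin": 0}
    - {"x": 0, "y": 0, "z": 0, "spin": 0}

```text
clock: 29.05
eef_pos: [0.5186, 0.2405, 0.0338]
ee_rot: [[-0.093, 0.996, -0.011], [0.995, 0.093, 0.031], [0.032, -0.008, -0.999]]
force: [-0.5, 0.3, -0.1]
gripper_width: 1.004
```

Request:
drive_tool:
  steps:
    - {"x": 0, "y": 0, "z": 0, "spin": 0}
    - {"x": 0, "y": 0, "z": 0, "spin": 0}
    - {"x": 0, "y": 0, "z": 0, "spin": 0}
    - {"x": 0, "y": 0, "z": 0, "spin": 0}
    - {"x": 0, "y": 0, "z": 0, "spin": 0}
    - {"x": 0, "y": 0, "z": 0, "spin": 0}
    - {"x": 0, "y": 0, "z": 0, "spin": 0}
    - {"x": 0, "y": 0, "z": 0, "spin": 0}
  jaw: 0
  grip_force: 7

```text
clock: 29.85
eef_pos: [0.5184, 0.2405, 0.0343]
ee_rot: [[-0.093, 0.996, -0.011], [0.995, 0.094, 0.031], [0.032, -0.008, -0.999]]
force: [-0.9, -0.5, -0.1]
gripper_width: 0.695
```

Request:
drive_tool:
  steps:
    - {"x": -0.07, "y": 0, "z": 0, "spin": 0}
    - {"x": -0.07, "y": 0, "z": 0, "spin": 0}

```text
clock: 30.05
eef_pos: [0.5187, 0.2391, 0.0343]
ee_rot: [[-0.095, 0.995, -0.01], [0.995, 0.095, 0.035], [0.036, -0.007, -0.999]]
force: [-1.5, 8.4, -3.2]
gripper_width: 0.696
```

Request:
drive_tool:
  steps:
    - {"x": -0.07, "y": 0, "z": 0, "spin": 0}
    - {"x": -0.05, "y": 0, "z": 0, "spin": 0}

```text
clock: 30.25
eef_pos: [0.5187, 0.2392, 0.0343]
ee_rot: [[-0.096, 0.995, -0.009], [0.994, 0.096, 0.041], [0.042, -0.005, -0.999]]
force: [0.3, 3.9, -1.8]
gripper_width: 0.692
```

Request:
drive_tool:
  steps:
    - {"x": 0, "y": 0, "z": 0, "spin": 0}
    - {"x": 0, "y": 0, "z": 0, "spin": 0}
    - {"x": 0, "y": 0, "z": 0, "spin": 0}
    - {"x": 0, "y": 0, "z": 0, "spin": 0}
    - {"x": 0, "y": 0, "z": 0, "spin": 0}
    - {"x": 0, "y": 0, "z": 0, "spin": 0}
    - {"x": 0, "y": 0, "z": 0, "spin": 0}
  jaw: 0.95

```text
clock: 30.95
eef_pos: [0.5196, 0.2361, 0.0344]
ee_rot: [[-0.094, 0.996, -0.009], [0.995, 0.094, 0.037], [0.038, -0.006, -0.999]]
force: [-0.6, 0.0, -0.9]
gripper_width: 0.978
```

Request:
drive_tool:
  steps:
    - {"x": 0, "y": 0, "z": -0.2, "spin": 0}
    - {"x": 0, "y": 0, "z": -0.3, "spin": 0}
    - {"x": 0, "y": 0, "z": -0.3, "spin": 0}
    - {"x": 0, "y": 0, "z": -0.3, "spin": 0}
    - {"x": 0, "y": 0, "z": -0.3, "spin": 0}
    - {"x": 0, "y": 0, "z": -0.3, "spin": 0}
    - {"x": 0, "y": 0, "z": -0.3, "spin": 0}
    - {"x": 0, "y": 0, "z": -0.3, "spin": 0}
    - {"x": 0, "y": 0, "z": -0.4, "spin": 0}
    - {"x": 0, "y": 0, "z": -0.5, "spin": 0}
    - {"x": 0, "y": 0, "z": -0.5, "spin": 0}
    - {"x": 0, "y": 0, "z": -0.5, "spin": 0}
    - {"x": 0, "y": 0, "z": 0, "spin": 0}

```text
clock: 32.25
eef_pos: [0.5215, 0.2317, 0.1737]
ee_rot: [[-0.095, 0.995, -0.006], [0.995, 0.095, 0.038], [0.039, -0.002, -0.999]]
force: [0.3, -1.1, -0.2]
gripper_width: 0.975
```

Request:
drive_tool:
  steps:
    - {"x": 0.5, "y": 0, "z": 0, "spin": 0}
    - {"x": 0.7, "y": 0, "z": 0, "spin": 0}
    - {"x": 0.7, "y": 0, "z": 0, "spin": 0}
    - {"x": 0.7, "y": 0, "z": 0, "spin": 0}
    - {"x": 0.7, "y": 0, "z": 0, "spin": 0}
    - {"x": 0.7, "y": 0, "z": 0, "spin": 0}
    - {"x": 0.5, "y": 0, "z": 0, "spin": 0}
    - {"x": 0.3, "y": 0, "z": 0, "spin": 0}
    - {"x": 0, "y": 0, "z": 0, "spin": 0}

```text
clock: 33.15
eef_pos: [0.5022, 0.3864, 0.1751]
ee_rot: [[-0.097, 0.995, -0.014], [0.995, 0.097, 0.037], [0.038, -0.01, -0.999]]
force: [0.6, 0.7, -0.2]
gripper_width: 0.975
```

```bash
python3 -c "
from h import *
T=NB+.046*PY
plan(*T,.05,5.15)
s=robot.grab_frame('side')[:,:,::-1].copy();cv2.imwrite('pics/side11.png',s)
t=robot.grab_frame('top')[:,:,::-1].copy();cv2.imwrite('pics/top11.png',t)
for th in (110,118,126):
  print(th)
  for c,a,w in blobs(t,(140,165,214,212),th,20,150): print(c.round(1),a,w,ray('top',c,.094).round(4))
cv2.imwrite('pics/c11.png',np.hstack([cv2.resize(t[160:230,115:235],None,fx=4,fy=4,interpolation=cv2.INTER_CUBIC),cv2.resize(s[220:360,180:280],None,fx=2,fy=2)]))
"
```

```text
t 33.15 p [0.5022 0.3864 0.1751] yaw 5.59 tilt [-0.014  0.037 -0.999] w 0.975 F [ 0.6  0.7 -0.2]
tool units now [-5.11  0.08  3.98] spin 0.05
units after spin [-4.96  0.08  4.17]
110
[179.2 178.2] 36.5 [7.  7.5] [0.54   0.1943 0.094 ]
[203.6 195.5] 41.6875 [7.25 7.5 ] [0.5067 0.1451 0.094 ]
[155.7 198.1] 89.375 [11.  10.5] [0.4995 0.2381 0.094 ]
[178.6 197.5] 64.9375 [10.   9.5] [0.5016 0.1935 0.094 ]
[196.7 210.4] 83.3125 [45.75  3.25] [0.4771 0.1573 0.094 ]
118
[155.8 198.1] 78.4375 [10. 10.] [0.4994 0.2378 0.094 ]
[177.9 197.8] 42.875 [6.75 8.5 ] [0.501 0.195 0.094]
[198.2 210.5] 67.0625 [43.25  3.  ] [0.477  0.1544 0.094 ]
126
[155.9 198.2] 71.0 [9.75 9.5 ] [0.4993 0.2376 0.094 ]
[177.9 197.8] 36.25 [6. 8.] [0.5009 0.195  0.094 ]
[208.4 210.2] 22.875 [11.    2.75] [0.4779 0.1346 0.094 ]
```

View pics/c11.png

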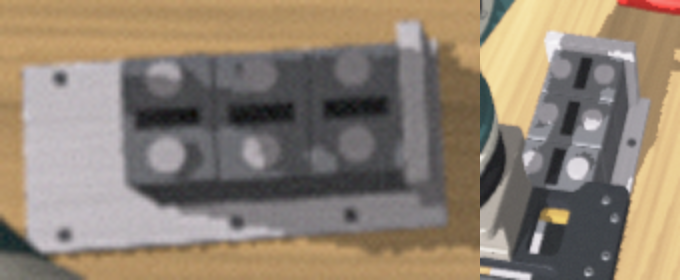

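View pics/side11.png

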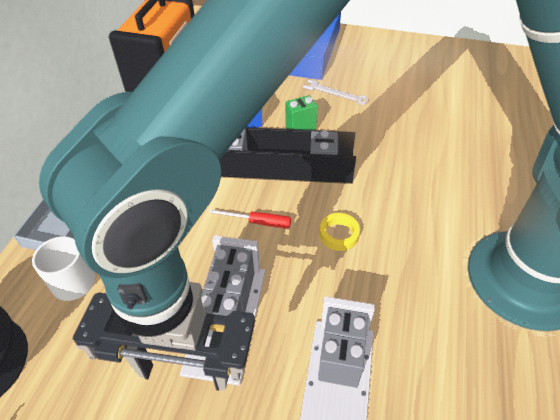

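The full lower stud moved from y 0.2391 to 0.2378. Against the neighbour's unshadowed stud that gives 46.2 mm in y and about 1 mm in x, so the row is closed. Gripper clear; handing in.

```bash
python3 -c "
from h import *
print(robot.sign_off(), robot.get_state()['clock'])"
```

```text
the job is handed in; nothing more can be done
the job is handed in; nothing more can be done
```

The matching module now stands on the plate, up against the last bolted module of the farther pack. The job was handed in at about 33 s, and no verdict was reported.

- **First placing:** I took the middle module from the carrier by its broad faces. The jaws read 46.1 mm, which confirmed it as the right one. I stood it upright on the free end of the plate, about 48 mm short of the row, and let go.
- **Slide:** I regripped it by its narrow ends (64.6 mm) and slid it to the row until it stopped against about 10 N.
- **Correction:** The first check showed a gap of about 1.3 mm, probably because the tool had pitched while pressing. I regripped lower and softer and nudged it in, and the stud moved a further 1.3 mm.

**Last checks:**
- **Spacing:** the studs sit 46.2 mm from the neighbour's (46 mm is an exact butt), with the ends about 1 mm out of line.
- **Neighbour reference:** its studs were partly shadowed in the final picture, so I used their earlier unshadowed position. The shadowed reading disagreed by 1–3 mm and was discarded.
- **Other modules:** I never touched the slim and wide modules and they were standing in the carrier in the late views. The arm partly hid them, so I didn't measure both at the end.
- **Gripper:** open and well clear of everything at hand-in.

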